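# Dock a battery pack in the slide-out charging tray

### The job

Pull the charging tray out of the grey cabinet by its bar handle until the slides lock, then put the black battery pack into its bay: hook the pack's toe under the ledge at the back of the tray at a tilt and swing the other end down until the pack lies flat behind the rib, and let go of it. Then press the release button on top of the cabinet, push the tray fully home, and leave the tee, tin, jar and wrench where they are.

Things in the scene. Friction and masses are not known exactly. Their poses are not given: they have to be found in the camera images.
- cabinet: Low grey steel cabinet fixed on the bench, 205 deep x 200 wide x 80 mm high. Origin: middle of the lower edge of its front face, on the bench; x runs into the cabinet (the tray comes out along -x), y to the left seen from the robot, z up. The jar stands on its top, further back than the button.
- tray (a joint): Travel of the tray out of the cabinet (m): 0 fully home; may start up to 0.025 ajar. Locks at 0.140, end stop at 0.148. Pulling takes up to 15 N (friction 2.5 N, return spring 45 N/m from 0.02, latch from 0.11 to 0.14). Let go before the lock, or released from it, it runs back by itself to about 0.075 and stays; the rest of the way home it must be pushed (under 6 N if slow).
- handle (a point): Middle of the tray's round steel bar handle, moving with the tray: 10 mm thick, 100 mm long along y, 50 mm above the bench, on an arm at each end. Axes as the cabinet's. Behind it stands the tray's front panel (170 mm wide, top 66 mm above the bench); between bar and panel is a gap of 45 mm along x and 90 mm along y, open above and below.
- bay (a point): Where the middle of the pack's underside belongs, on the tray floor 16 mm above the bench; moves with the tray, axes as the cabinet's. Pack's toe to +x. In mm from here: tray side walls (14 high) at y -58 and 58; front panel's inner face at x -71, its top 50 above the floor; the cabinet's front at x 69 when locked out.
- ledge (a point): Middle of the lower front edge of the grey ledge at the back of the tray, 53 mm in +x and 13 mm above the bay point. The ledge is 14 mm deep, 62 mm wide, 6 mm thick, on two posts that leave an opening 38 mm wide and 13 mm high for the toe, closed at the back.
- rib (a point): Middle of the upper inner edge of the grey rib on the tray floor, 53 mm in -x of the bay point; 8 mm high, 4 mm thick, 50 mm wide. From rib to ledge is 106 mm, so the pack, 114 mm with its toe, cannot be put in level.
- pack: Black plastic battery pack, 0.25 to 0.5 kg, body 100 (x) x 44 (y) x 34 mm (z), lying flat on the bench. Origin: middle of the body's underside, z up. A toe 14 mm long, 30 mm wide and 6 mm thick projects from the +x end, flush with the underside, to x = 64 mm.
- release (a joint): Travel of the release button downwards (m): 0 up, 0.010 fully pressed. Spring: 2 N at first, 5 N at full travel. The tray frees at about 0.007 (press it fully). The button dips as the tray nears its lock and springs up again as it locks.
- release_top (a point): Middle of the top of the release button, a black block 28 x 30 mm on top of the cabinet near its front right corner; top 96 mm above the bench when up. Pressed straight down.
- tee: Brass pipe tee, 70 mm long, 32 mm high, lying beside the pack about 115 mm to the pack's -y side. Leave alone. Origin: underside of the middle of its run.
- tin: Steel tin, 72 mm diameter, 105 mm high, to the right of the cabinet. Leave alone. Origin: centre of its underside.
- jar: Small glass jar, 48 mm diameter, 55 mm high, on the cabinet's top, 80 to 100 mm further back than the button. Leave alone. Origin: centre of its underside.
- wrench: Dark steel wrench lying on the bench left of the work. Leave alone. Origin: underside of its middle.
Things that resemble listed ones, but are neither listed nor needed, are in the scene too. What is meant by the pack is not turquoise or yellow, and is the smaller of those in its own colour.

How it is judged:
On the way, in this order (a step that is already met when the one before it is completed fails the run):
1. the tray is pulled out and locked (button sprung up) (value of joint tray above 0.136 m and value of joint release below 0.002 m), for 0.2 s.
2. with the tray locked out, the pack lies seated in its bay and is let go (value of joint tray above 0.136 m and value of joint release below 0.003 m and x of pack in the frame of bay between -0.005 and 0.005 m and y of pack in the frame of bay between -0.007 and 0.007 m and z of pack in the frame of bay below 0.003 m and angle between pack's own z axis and vertical below 0.05 rad and angle between the x axis of pack and the x axis of bay, either way round below 0.2 rad and contact force between the fingers and pack below 0.2 N), for 0.2 s.
3. the release button is pressed (over 5 mm) (value of joint release above 0.005 m), for 0.05 s.
At the end, for the whole second after the job is handed in: The tray is fully home (travel under 4 mm), the release button is up, and the pack lies at rest in its bay: within 5 mm of the bay point along the tray and 7 mm across it, under 3 mm above its floor, level to 0.05 rad, in line with the tray to 0.2 rad. The stages were done in order (value of joint tray below 0.004 m and value of joint release below 0.002 m and x of pack in the frame of bay between -0.005 and 0.005 m and y of pack in the frame of bay between -0.007 and 0.007 m and z of pack in the frame of bay below 0.003 m and angle between pack's own z axis and vertical below 0.05 rad and angle between the x axis of pack and the x axis of bay, either way round below 0.2 rad and linear speed of pack below 0.01 m/s); the robot touches nothing.
It fails at once if the tee is moved more than 30 mm (distance of tee from where it was at the start of the episode above 0.03 m).
It fails at once if the tin is moved more than 30 mm (distance of tin from where it was at the start of the episode above 0.03 m).
It fails at once if the wrench is moved more than 30 mm (distance of wrench from where it was at the start of the episode above 0.03 m).
It fails at once if the jar is knocked over or moved more than 30 mm (distance of jar from where it was at the start of the episode above 0.03 m).
It also fails if it takes over 72 s, if anything falls off the work surface, if the arm or the gripper's body presses on something with over 40 N, if the wrist force passes 120 N, or if a joint passes its speed limit or range.

### The arm

A 6-joint arm with a two-finger parallel gripper is mounted at the origin on the work surface. World frame = base frame: x ahead of the robot, y to its left, z up, the work surface at z = 0. Lengths are in m, angles in rad, forces in N, time in s.
With the tool pointing down it reaches from about 0.35 to 0.85 m from the base axis. Payload 8.1 kg.
Tool frame: the origin (TCP) lies at the very end of the fingers, on their centre line; the grasp point (between the pads) lies 19 mm behind it; z points along the fingers, y is the line along which they close (so a half turn about z gives the same grasp; the last joint's range is limited). The gripper opens to 93 mm and grips with 3 to 60 N. Pads are 15 mm wide; open, the fingers measure 128 mm over their backs; the gripper's body (75 mm by 188 mm) begins 65 mm behind the grasp point.
Start: joints at [1.153, 0.13, 1.488, -0, 1.523, -0.085], TCP at [0.196, 0.567, 0.219] pointing down, gripper open.
Joint ranges: [-2.96, 2.96], [-0.89, 2.26], [0.02, 2.5], [-1.34, 4.48], [0, 2.73], [-2.66, 2.66]. Speed limits (rad/s): [2.39, 2.39, 2.79, 3.14, 3.14, 3.14].

### API

Orientations are given as a 3x3 rotation matrix whose columns are the frame's x, y, z axes.
In Python, from rig import r gives the robot as it stands.
- The arm moves only by the tool move_arm, never from a script. Its argument "rows" is a list that holds one entry, the list of rows, each a list of 4 numbers: the shift along the tool's x, y, z each as a share of 500 mm, from -1 to 1, then the turn about the tool's z as a share of 180 degrees, from -1 to 1. A call has 1 to 12 rows; each row shifts and turns the commanded pose from where the row before left it, along the tool's axes as they then stand; what a row does not reach is not made up. A row lasts 1/10 s, in which the tool goes at most 50 mm and 8.59 degrees, less where a joint would pass 70% of its speed; a pose out of reach is approached as far as the arm can. A call with a number of a shift or a turn outside -1 to 1 is refused whole. A call with a gripper value outside its range is refused whole. "gripper" is the gripper's target within -1 to 1 (shut at 1, half-way at 0, fully open at -1), set as the call begins (left out, the last holds). The fingers move at their own pace and stop on an object; "grip_force" is the grip in N (left out, the last holds). Time passes only in rows, so rows that do not move let the fingers close. It gives the time, the measured TCP pose, the force, the opening and the grip force at its end, in the units of the state.
- r.get_state(): the state, without advancing time (a new reading comes with each control period).
- r.get_image(name): name is "side" or "top"; returns the picture (400x640x3 uint8, red, green, blue); there is no depth.
- r.camera_info(name): a dict with "fx", "fy", "cx", "cy" (pixels), "k1" (the pictures are not rectified: a ray, as slopes to the right and down, at radius r is drawn at 1 + k1 r^2 times it, then the intrinsics apply), "rvec" (rotation vector, rad) and "tvec" (3), from world to camera coordinates, as OpenCV has them. Camera axes: x right, y down, z forward; pixel columns grow to the right and rows downward; lengths in m; the calibration is good to about 2 mm. A picture is of the moment at which its call begins. camera_info takes no time and is no camera call.
- r.close_job(): hands the job in; it is judged then, once.
The state is a dict: "clock": time; "joint_pos": joint angles; "qvel": joint speeds; "tau": joint torques, N m; "eef_pos": TCP position; "orientation": TCP orientation; "contact_force": force on the tool from outside, world axes, zero at the start; "moment": the same for the moment, N m; "grip_width": opening from 0.0 (shut) to 1.0 (fully open); "finger_force": force on a finger pad.
Only numpy, scipy, OpenCV 4.12 (cv2) and the standard library are available. Lean on these libraries where they do the work, as an engineer would, in place of code of your own. Each camera call takes 0.05 s, during which the arm holds its last target. There are 200 camera calls.

## Working session

There is one attempt and no reset: what is moved stays moved. The work goes in short steps, Python scripts to look and compute and a tool call to move; the robot and the scene stay as the last step left them, time stands still between calls to the robot, and variables do not carry over. Pictures are saved under pics/ and viewed, at most 10 in all, crops included, and the job is handed in when it is done.

Besides the shell and the picture viewer there is one more tool, called as a command line: name --argument value ..., lists and objects as JSON in quotes. move_arm: Moves the arm, as the interface text tells. Shift numbers are shares of 500 mm and turn numbers shares of 180 degrees, none past 1 either way. Its arguments: {"type":"object","properties":{"rows":{"type":"array"},"gripper":{"type":"number"},"grip_force":{"type":"number"}},"required":["rows"]}

```bash
ls; mkdir -p pics; cat > h.py <<'E'
import numpy as np, cv2
from rig import r
def cam(n):
    c=r.camera_info(n); R,_=cv2.Rodrigues(np.array(c['rvec'],float)); return c,R,np.array(c['tvec'],float).ravel()
def ray(n,uv):
    c,R,t=cam(n); d=np.array([(uv[0]-c['cx'])/c['fx'],(uv[1]-c['cy'])/c['fy']]); p=d.copy()
    for _ in range(30): p=d/(1+c['k1']*(p@p))
    return -R.T@t, R.T@np.array([p[0],p[1],1.])
def onz(n,uv,z):
    o,d=ray(n,uv); return o+d*(z-o[2])/d[2]
def proj(n,P):
    c,R,t=cam(n); q=R@np.array(P,float)+t; p=q[:2]/q[2]; p=p*(1+c['k1']*(p@p)); return np.array([c['fx']*p[0]+c['cx'],c['fy']*p[1]+c['cy']])
def shot(n,f):
    im=r.get_image(n); cv2.imwrite('pics/'+f,im[:,:,::-1]); return im
E
python3 - <<'E'
from h import *
for n in('side','top'):
    shot(n,n+'0.png'); print(n,r.camera_info(n),ray(n,(320,200)))
s=r.get_state(); print(s)
E
```

```text
pics
side {'fx': 493.40314859487705, 'fy': 493.40314859487705, 'cx': 318.61808457105144, 'cy': 198.75813708916073, 'k1': -0.043914308632759476, 'rvec': array([ 2.12753791, -0.6174689 ,  0.31124064]), 'tvec': array([-0.48665319,  0.21809331,  1.59766895])} (array([-0.20851533, -1.24719779,  1.11263701]), array([ 0.4326497 ,  0.68274679, -0.58879983]))
top {'fx': 411.57345137862825, 'fy': 411.57345137862825, 'cx': 324.77291755590875, 'cy': 194.2004639324903, 'k1': 0.009338444500406187, 'rvec': array([ 2.13301697, -2.13329085,  0.19605607]), 'tvec': array([-0.04867263,  0.55444175,  1.14784806])} (array([ 0.34545049, -0.03941193,  1.22737138]), array([ 0.16075146,  0.00379129, -0.98715634]))
{'clock': 0.1, 'joint_pos': array([ 1.15257541e+00,  1.31087787e-01,  1.48916598e+00, -1.26288158e-06,
        1.52298279e+00, -8.54234233e-02]), 'qvel': array([ 0.00042488, -0.00082283, -0.00166734,  0.00093333, -0.00150733,
       -0.00056109]), 'tau': array([ 9.45911634e-04, -5.61346400e+01, -4.93093657e+01,  7.70042231e-02,
        2.92405783e-02,  1.48846802e-06]), 'eef_pos': array([0.19579929, 0.56661763, 0.21769347]), 'orientation': array([[-9.45132109e-01,  3.26687700e-01, -6.66492882e-04],
       [ 3.26688350e-01,  9.45130924e-01, -1.50272873e-03],
       [ 1.39000041e-04, -1.63801264e-03, -9.99998649e-01]]), 'contact_force': array([-0.22944711, -1.13842043,  0.16040778]), 'moment': array([ 0.04929798, -0.02567088, -0.01104104]), 'finger_force': 0.0, 'grip_width': 1.0020498470143724}
```

View pics/top0.png

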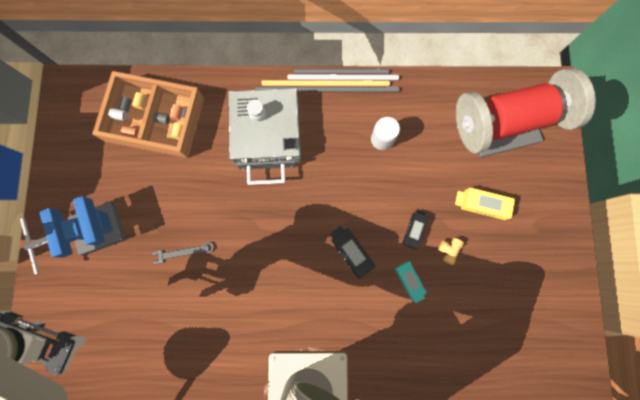

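View pics/side0.png

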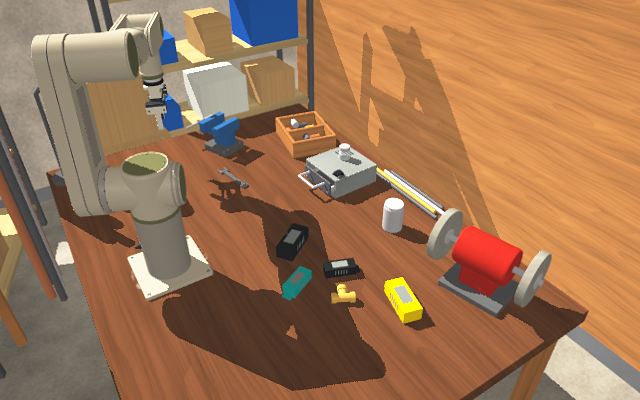

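The top view shows the cabinet at about (265,127) with its handle at (266,180), the button at (290,144) and the jar at (255,108). The smaller black pack is at (416,230), the tee at (452,248), the tin at (385,133) and the wrench at (183,253). In the side view the pack is at (341,268) and the handle at (314,180).

```bash
python3 - <<'E'
from h import *
t=cv2.imread('pics/top0.png'); s=cv2.imread('pics/side0.png')
f=lambda im,x,y,w,h:cv2.resize(im[y:y+h,x:x+w],(400,300),interpolation=cv2.INTER_CUBIC)
m=np.vstack([np.hstack([f(t,376,194,80,60),f(s,301,238,80,60)]),np.hstack([f(t,210,80,160,120),f(s,280,130,120,90)])])
cv2.imwrite('pics/m.png',m)
for n,uv,z in [('top',(416,230),.034),('top',(266,181),.05),('top',(248,184),.05),('top',(284,182),.05),('top',(290,144),.096),('top',(231,160),.08),('top',(299,159),.08),('top',(229,91),.08),('top',(298,89),.08),('top',(452,248),.02),('side',(341,266),.034),('side',(314,181),.05)]: print(n,uv,onz(n,uv,z).round(4))
E
```

```text
top (416, 230) [ 0.4517 -0.3137  0.034 ]
top (266, 181) [0.5933 0.1227 0.05  ]
top (248, 184) [0.5843 0.1749 0.05  ]
top (284, 182) [0.5903 0.0702 0.05  ]
top (290, 144) [0.6914 0.0507 0.096 ]
top (231, 160) [0.6484 0.2203 0.08  ]
top (299, 159) [0.6516 0.0255 0.08  ]
top (229, 91) [0.8584 0.2342 0.08  ]
top (298, 89) [0.8654 0.0306 0.08  ]
top (452, 248) [ 0.4005 -0.4198  0.02  ]
side (341, 266) [ 0.4511 -0.3288  0.034 ]
side (314, 181) [0.6196 0.1027 0.05  ]
```

View pics/m.png

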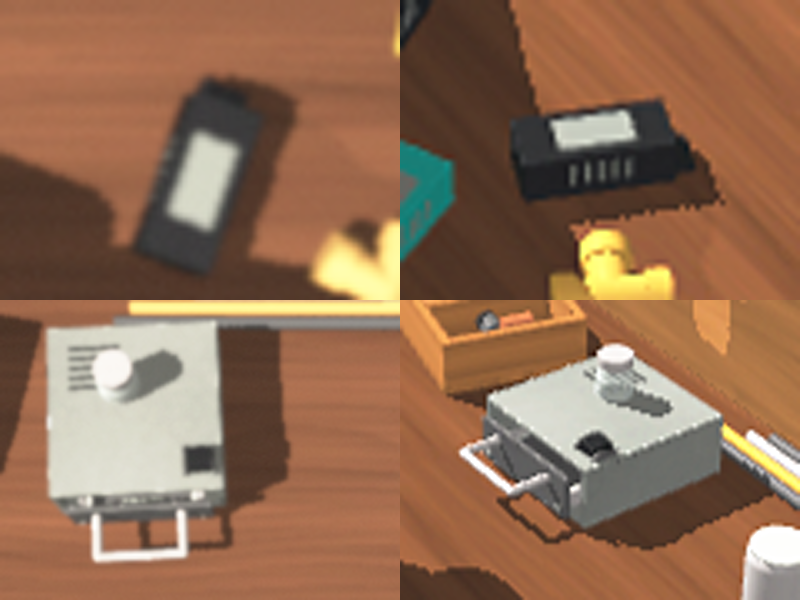

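The montage shows the pack's toe pointing up and slightly right in the top view, with its tip near (421,210). Cabinet top corners in the top view are near (229,91), (297,88), (299,156) and (230,159). The handle ends are near (249,183) and (285,181).

```bash
python3 - <<'E'
from h import *
pr=lambda *a:print(*a)
def tri(a,b):
    (o1,d1),(o2,d2)=ray('top',a),ray('side',b)
    A=np.stack([d1,-d2],1); k=np.linalg.lstsq(A,o2-o1,rcond=None)[0]
    p,q=o1+k[0]*d1,o2+k[1]*d2; return ((p+q)/2).round(4),np.linalg.norm(p-q).round(4)
C=[onz('top',p,.08)[:2] for p in [(229.2,90.8),(296.8,88),(298.8,156.5),(230.3,159)]]
for c in C: pr('cab',c.round(4))
pr('front mid',(C[2]+C[3])/2, 'yaw', [np.degrees(np.arctan2(*(v[::-1]))).round(2) for v in (C[0]-C[3],C[1]-C[2])], np.degrees(np.arctan2(-(C[3]-C[2])[0],(C[3]-C[2])[1])), np.linalg.norm(C[0]-C[3]),np.linalg.norm(C[2]-C[3]))
pr('FR',tri((298.8,156.5),(335,184)),'FL',tri((230.3,159),(306.4,158.5)),'BR',tri((296.8,88),(376,162.4)),'btn',tri((290.2,144),(338.5,173.5)))
for p in ((249,183),(285,181.3)): pr('hdl',onz('top',p,.05))
pr(tri((249,183),(298.9,175.9)),tri((285,181.3),(314.5,188.5)))
K=[onz('top',p,.034)[:2] for p in [(413,212),(428.4,217),(418,248.4),(403,244)]]
v=(K[0]+K[1]-K[2]-K[3])/2
pr('pack',sum(K)/4,np.degrees(np.arctan2(v[1],v[0])),np.linalg.norm(v),np.linalg.norm(K[0]-K[1]),np.linalg.norm(K[2]-K[3]),'tip',onz('top',(421.5,211),.006))
# white label centroid both views
t=cv2.imread('pics/top0.png').astype(int); s=cv2.imread('pics/side0.png').astype(int)
def cen(im,x,y,w,h):
    m=(im[y:y+h,x:x+w].min(2)>120); Y,X=np.nonzero(m); return (X.mean()+x,Y.mean()+y),len(X),cv2.minAreaRect(np.stack([X,Y],1).astype(np.float32))
a=cen(t,404,212,26,34); b=cen(s,325,256,25,13); pr(a,b,tri(a[0],b[0]),onz('top',a[0],.034),onz('side',b[0],.034))
E
```

```text
cab [0.859  0.2336]
cab [0.8685 0.0341]
cab [0.659  0.0261]
cab [0.6513 0.2224]
front mid [0.65516656 0.12425072] yaw [np.float64(3.1), np.float64(2.19)] 2.2495505196568937 0.20801266447622993 0.19641072725063072
FR (array([0.6647, 0.0267, 0.0627]), np.float64(0.0021)) FL (array([0.6544, 0.2216, 0.0786]), np.float64(0.0058)) BR (array([0.8644, 0.0336, 0.089 ]), np.float64(0.0)) btn (array([0.6958, 0.0503, 0.0861]), np.float64(0.0029))
hdl [0.58727897 0.17206714 0.05      ]
hdl [0.59243316 0.06733812 0.05      ]
(array([0.5902, 0.1721, 0.0451]), np.float64(0.0042)) (array([0.5963, 0.0668, 0.0438]), np.float64(0.0055))
pack [ 0.45097747 -0.31255963] -19.887981881978803 0.09786872140985743 0.046806948745486424 0.04462704135525382 tip [ 0.51109996 -0.33886956  0.006     ]
((np.float64(416.15204678362574), np.float64(229.62573099415204)), 171, ((12.099998474121094, 17.69999885559082), (9.486830711364746, 17.708751678466797), 18.43494987487793)) ((np.float64(339.2421052631579), np.float64(263.5684210526316)), 95, ((14.15999984741211, 7.619999885559082), (5.798275947570801, 15.980613708496094), 81.8698959350586)) (array([ 0.4534, -0.3149,  0.032 ]), np.float64(0.001)) [ 0.45275775 -0.31415927  0.034     ] [ 0.45264697 -0.3167183   0.034     ]
```

move_arm --rows '[[[0,0,0,-0.04],[0,0,0,-0.04],[0,0,0,-0.04],[-0.055,-0.065,0,0],[-0.055,-0.065,0,0],[-0.055,-0.065,0,0],[-0.055,-0.065,0,0],[-0.055,-0.065,0,0],[-0.055,-0.065,0,0],[-0.055,-0.065,0,0],[-0.055,-0.065,0,0],[-0.055,-0.065,0,0]]]' --gripper 1

```text
clock: 1.3
eef_pos: [0.4569, 0.2842, 0.2183]
orientation: [[-0.999, -0.044, -0.0], [-0.044, 0.999, -0.0], [0.0, -0.0, -1.0]]
contact_force: [1.1, 0.2, -0.4]
grip_width: 0.025
finger_force: 0.0
```

move_arm --rows '[[[-0.061,-0.068,0,0],[-0.061,-0.068,0,0],[-0.061,-0.068,0,0],[-0.061,-0.068,0,0],[-0.061,-0.068,0,0],[0,0,0.08,0],[0,0,0.08,0],[0,0,0.08,0],[0,0,0,0]]]'

```text
clock: 2.2
eef_pos: [0.6106, 0.1219, 0.0908]
orientation: [[-0.999, -0.044, -0.013], [-0.044, 0.999, -0.001], [0.013, -0.001, -1.0]]
contact_force: [-1.9, -0.1, -0.7]
grip_width: 0.005
finger_force: 0.0
```

```bash
python3 - <<'E'
from h import *
t=shot('top','t1.png'); s=shot('side','s1.png')
p=r.get_state()['eef_pos']; print(p, proj('top',p),proj('side',p))
f=lambda im,x,y,w,h:cv2.resize(im[y:y+h,x:x+w,::-1],(400,300),interpolation=cv2.INTER_CUBIC)
cv2.imwrite('pics/m1.png',np.hstack([f(t,220,110,120,90),f(s,270,120,120,90)]))
E
```

```text
[0.61518227 0.12265581 0.09824115] [263.93871151 169.83558784] [310.16628761 168.42767255]
```

View pics/m1.png

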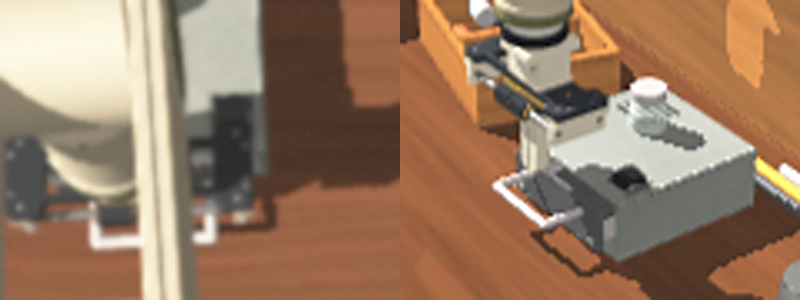

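The fingertips hang just behind the bar at about (310,168) in the side view, above the gap, and the button is clear of the gripper.

move_arm --rows '[[[0,0,0.042,0],[0,0,0.042,0],[0,0,0.042,0],[0,0,0,0],[0,0,0,0]]]'

```text
clock: 2.8
eef_pos: [0.6176, 0.1231, 0.0384]
orientation: [[-0.999, -0.044, 0.003], [-0.044, 0.999, 0.0], [-0.003, 0.0, -1.0]]
contact_force: [-0.1, 0.5, 0.9]
grip_width: 0.007
finger_force: 0.0
```

move_arm --rows '[[[0.03,0,0,0],[0.03,0,0,0],[0.03,0,0,0],[0.03,0,0,0],[0.03,0,0,0],[0.03,0,0,0],[0.03,0,0,0],[0.03,0,0,0],[0,0,0,0]]]'

```text
clock: 3.7
eef_pos: [0.4982, 0.1175, 0.0391]
orientation: [[-0.999, -0.044, 0.006], [-0.044, 0.999, 0.0], [-0.006, 0.0, -1.0]]
contact_force: [1.5, -1.4, 0.7]
grip_width: 0.01
finger_force: 0.9
```

move_arm --rows '[[[0.008,0,0,0],[0.008,0,0,0],[0,0,0,0]]]'

```text
clock: 4.0
eef_pos: [0.4924, 0.1173, 0.0391]
orientation: [[-0.999, -0.044, 0.008], [-0.044, 0.999, 0.001], [-0.008, 0.0, -1.0]]
contact_force: [7.4, -1.2, 1.4]
grip_width: 0.007
finger_force: 3.6
```

move_arm --rows '[[[0.008,0,0,0],[0,0,0,0]]]'

```text
clock: 4.2
eef_pos: [0.489, 0.1171, 0.0391]
orientation: [[-0.999, -0.044, 0.009], [-0.044, 0.999, 0.001], [-0.009, 0.0, -1.0]]
contact_force: [10.3, -1.6, -0.7]
grip_width: 0.007
finger_force: 4.8
```

move_arm --rows '[[[0.008,0,0,0],[0,0,0,0]]]'

```text
clock: 4.4
eef_pos: [0.485, 0.1169, 0.0391]
orientation: [[-0.999, -0.044, 0.009], [-0.044, 0.999, 0.001], [-0.009, 0.0, -1.0]]
contact_force: [9.3, -2.5, -1.1]
grip_width: 0.005
finger_force: 4.6
```

move_arm --rows '[[[0.008,0,0,0],[0,0,0,0]]]'

```text
clock: 4.6
eef_pos: [0.4807, 0.1167, 0.0391]
orientation: [[-0.999, -0.044, 0.009], [-0.044, 0.999, 0.0], [-0.009, 0.0, -1.0]]
contact_force: [8.9, -3.0, 0.7]
grip_width: 0.009
finger_force: 3.9
```

move_arm --rows '[[[0.006,0,0,0],[0,0,0,0]]]'

```text
clock: 4.8
eef_pos: [0.4774, 0.1166, 0.039]
orientation: [[-0.999, -0.044, 0.008], [-0.044, 0.999, 0.0], [-0.008, 0.0, -1.0]]
contact_force: [6.7, -2.9, 2.1]
grip_width: 0.004
finger_force: 3.1
```

move_arm --rows '[[[0.006,0,0,0],[0,0,0,0]]]'

```text
clock: 5.0
eef_pos: [0.4744, 0.1164, 0.039]
orientation: [[-0.999, -0.044, 0.008], [-0.044, 0.999, 0.0], [-0.008, 0.0, -1.0]]
contact_force: [6.9, -2.3, 2.3]
grip_width: 0.007
finger_force: 3.1
```

```bash
python3 - <<'E'
from h import *
s=shot('side','s2.png');t=shot('top','t2.png')
print(r.get_state()['contact_force'])
f=lambda im,x,y,w,h:cv2.resize(im[y:y+h,x:x+w,::-1],(400,300),interpolation=cv2.INTER_CUBIC)
cv2.imwrite('pics/m2.png',np.hstack([f(t,220,110,120,90),f(s,270,120,120,90)]))
E
```

```text
[ 6.06502853 -2.06350634  3.82168355]
```

View pics/m2.png

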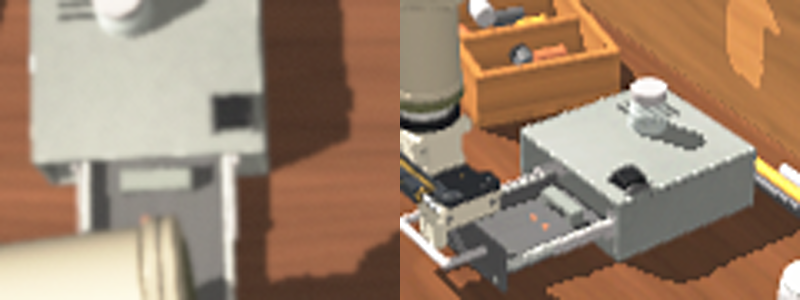

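The tray is out: the ledge is just in front of the cabinet at about (266,164) in the top view. I can't yet tell whether it has locked, so I keep pulling until I feel the end stop.

move_arm --rows '[[[0.006,0,0,0],[0,0,0,0]]]'

```text
clock: 5.3
eef_pos: [0.4714, 0.1163, 0.039]
orientation: [[-0.999, -0.044, 0.008], [-0.044, 0.999, 0.0], [-0.008, 0.0, -1.0]]
contact_force: [6.1, -1.6, 2.2]
grip_width: 0.002
finger_force: 3.3
```

move_arm --rows '[[[0.006,0,0,0],[0,0,0,0]]]'

```text
clock: 5.5
eef_pos: [0.4684, 0.1162, 0.039]
orientation: [[-0.999, -0.044, 0.008], [-0.044, 0.999, 0.0], [-0.008, 0.0, -1.0]]
contact_force: [7.6, -1.8, 2.9]
grip_width: 0.001
finger_force: 3.3
```

move_arm --rows '[[[0.006,0,0,0],[0,0,0,0]]]'

```text
clock: 5.7
eef_pos: [0.4675, 0.1161, 0.0393]
orientation: [[-0.999, -0.044, 0.013], [-0.044, 0.999, 0.001], [-0.013, 0.0, -1.0]]
contact_force: [18.7, -1.3, -9.7]
grip_width: 0.011
finger_force: 8.7
```

move_arm --rows '[[[-0.012,0,0,0],[-0.012,0,0,0],[-0.008,0,0,0],[0,0,0,0],[0,0,-0.09,0],[0,0,-0.09,0],[0,0,-0.09,0],[0,0,-0.09,0],[0,-0.09,0,0],[0,-0.09,0,0],[0,-0.09,0,0],[0,-0.09,0,0]]]'

```text
clock: 6.9
eef_pos: [0.4844, -0.0645, 0.2154]
orientation: [[-0.999, -0.045, -0.001], [-0.045, 0.999, 0.0], [0.001, 0.0, -1.0]]
contact_force: [1.0, 0.8, -0.5]
grip_width: 0.002
finger_force: 0.0
```

move_arm --rows '[[[0,-0.09,0,0],[0,-0.09,0,0],[0,-0.09,0,0],[0,-0.09,0,0],[0,0,0,0.042],[0,0,0,0.042],[0,0,0,0.042]]]' --gripper -0.6

```text
clock: 7.6
eef_pos: [0.4923, -0.2432, 0.2148]
orientation: [[-0.937, 0.351, -0.002], [0.351, 0.937, 0.001], [0.002, 0.001, -1.0]]
contact_force: [0.2, -0.0, -0.2]
grip_width: 0.557
finger_force: 0.0
```

```bash
python3 - <<'E'
from h import *
s=shot('side','s3.png');t=shot('top','t3.png')
print(r.get_state()['eef_pos'])
f=lambda im,x,y,w,h:cv2.resize(im[y:y+h,x:x+w,::-1],(400,600),interpolation=cv2.INTER_CUBIC)
cv2.imwrite('pics/m3.png',np.hstack([f(t,225,120,80,120),f(s,280,120,80,120)]))
E
```

```text
[ 0.4925132  -0.24279415  0.21497221]
```

View pics/m3.png

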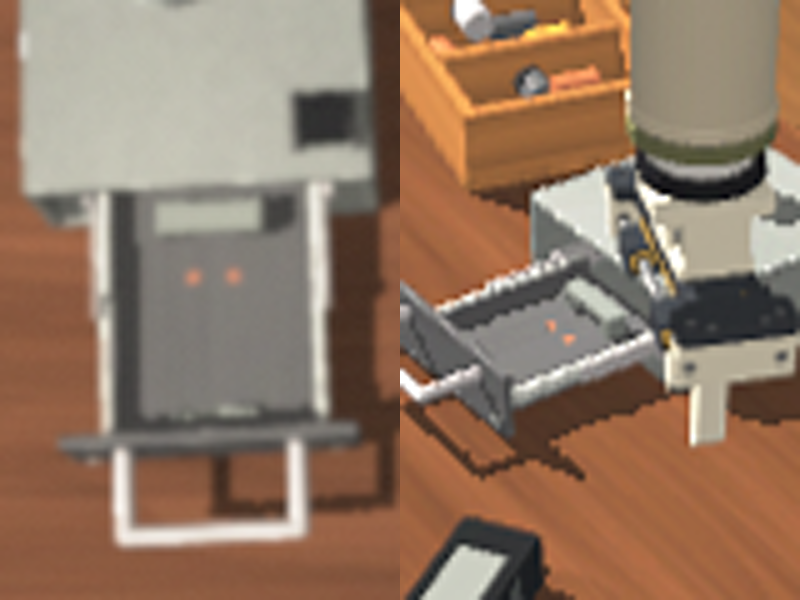

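The tray stays out with the arm away, so it is locked. In the top view the ledge's upper front edge runs from (256,166.4) to (277.4,165.8), and the bar's middle is at (267,227).

```bash
python3 - <<'E'
from h import *
a,b=onz('top',(256,166.4),.035),onz('top',(277.4,165.8),.035)
print('ledge',a,b,np.linalg.norm(a-b))
h=[onz('top',(225+x/5,120+y/5),.05) for x,y in((120,538),(303,531))]; print('bar',h,sum(h)/2)
w=[onz('top',(225+x/5,120+y/5),.03) for x,y in((104,205),(112,425),(316,195),(322,412))]; print('walls',w)
L=(a+b)/2; ps=np.radians(2.6); u=np.array([np.cos(ps),np.sin(ps)]); v=np.array([-u[1],u[0]])
print('bay from ledge',L[:2]-.053*u,'from cab',np.array([.6555,.1243])-.069*u)
# pack vs tool frame
R=r.get_state()['orientation'];p=r.get_state()['eef_pos']
t=np.radians(-19.9); g=np.array([.4525,-.3145])-.025*np.array([np.cos(t),np.sin(t)])
print('grasp',g,'shift tool',R.T@(np.array([*g,.0])-p)/.5, np.degrees(np.arctan2(R[1,1],R[0,1])))
E
```

```text
ledge [0.64074382 0.15555885 0.035     ] [0.64266129 0.09204356 0.035     ] 0.06354423169209888
bar [array([0.45715142, 0.16798483, 0.05      ]), array([0.46113443, 0.06350911, 0.05      ])] [0.45914292 0.11574697 0.05      ]
walls [array([0.65854564, 0.18730233, 0.03      ]), array([0.52547252, 0.17828536, 0.03      ]), array([0.66490458, 0.06065613, 0.03      ]), array([0.53324093, 0.05520093, 0.03      ])]
bay from ledge [0.58875712 0.12139697] from cab [0.58657103 0.12116995]
grasp [ 0.4289928  -0.30599051] shift tool [ 0.07455955 -0.1628239   0.42999529] 69.71606330890106
```

move_arm --rows '[[[0.037,-0.0815,0,0],[0.0375,-0.0815,0,0],[0,0,0.08,0],[0,0,0.08,0],[0,0,0.08,0],[0,0,0.08,0],[0,0,0,0],[0,0,0,0]]]'

```text
clock: 8.5
eef_pos: [0.4295, -0.3061, 0.0556]
orientation: [[-0.94, 0.342, -0.002], [0.342, 0.94, 0.002], [0.002, 0.001, -1.0]]
contact_force: [0.6, -0.4, -0.7]
grip_width: 0.8
finger_force: 0.0
```

```bash
python3 - <<'E'
from h import *
s=shot('side','s4.png');t=shot('top','t4.png')
st=r.get_state();print(st['eef_pos'],st['contact_force'],st['orientation'].round(3))
f=lambda im,x,y,w,h:cv2.resize(im[y:y+h,x:x+w,::-1],(400,300),interpolation=cv2.INTER_CUBIC)
cv2.imwrite('pics/m4.png',np.hstack([f(t,360,175,120,90),f(s,281,218,120,90)]))
E
```

```text
[ 0.43151236 -0.30782022  0.05833222] [-0.22183898 -0.31606927  0.43384065] [[-0.939  0.343  0.003]
 [ 0.343  0.939 -0.002]
 [-0.003 -0.001 -1.   ]]
```

View pics/m4.png

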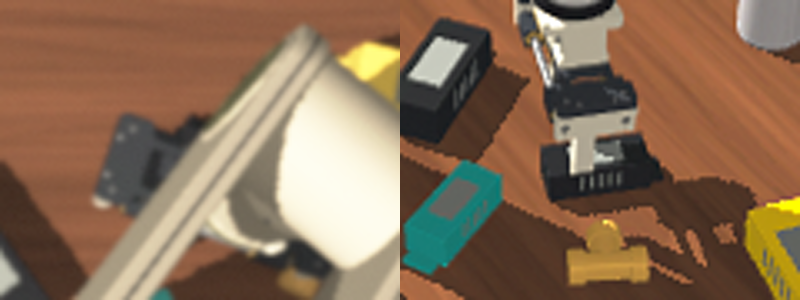

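The side view shows the open fingers straddling the rear half of the pack at about (455,155) in the crop, with the tee clear of them.

move_arm --rows '[[[0,0,0.034,0],[0,0,0.034,0],[0,0,0.034,0],[0,0,0,0],[0,0,0,0]]]'

```text
clock: 9.1
eef_pos: [0.4312, -0.3077, 0.0067]
orientation: [[-0.939, 0.344, 0.002], [0.344, 0.939, -0.002], [-0.002, -0.001, -1.0]]
contact_force: [0.2, 0.8, 1.4]
grip_width: 0.799
finger_force: 0.0
```

move_arm --rows '[[[0,0,0,0],[0,0,0,0],[0,0,0,0],[0,0,0,0],[0,0,0,0],[0,0,0,0]]]' --gripper 1 --grip_force 8

```text
clock: 9.7
eef_pos: [0.4302, -0.3066, 0.005]
orientation: [[-0.939, 0.344, 0.0], [0.344, 0.939, 0.0], [-0.0, 0.0, -1.0]]
contact_force: [-1.6, 3.4, 5.6]
grip_width: 0.476
finger_force: 8.0
```

move_arm --rows '[[[0,0,-0.012,0],[0,0,-0.012,0],[0,0,-0.012,0],[0,0,-0.012,0],[0,0,0,0],[0,0,0,0]]]'

```text
clock: 10.3
eef_pos: [0.4301, -0.3069, 0.0289]
orientation: [[-0.939, 0.345, 0.0], [0.345, 0.939, -0.0], [-0.0, -0.0, -1.0]]
contact_force: [-0.9, 0.7, -3.7]
grip_width: 0.474
finger_force: 8.0
```

```bash
python3 - <<'E'
from h import *
s=shot('side','s5.png')
st=r.get_state();print(st['eef_pos'],st['contact_force'],st['moment'])
cv2.imwrite('pics/m5.png',cv2.resize(s[235:295,301:381,::-1],(800,600),interpolation=cv2.INTER_CUBIC))
E
```

```text
[ 0.42990523 -0.30669987  0.02852274] [-0.70982166  0.3490378  -3.33260555] [ 0.05716102  0.09889629 -0.01603626]
```

View pics/m5.png

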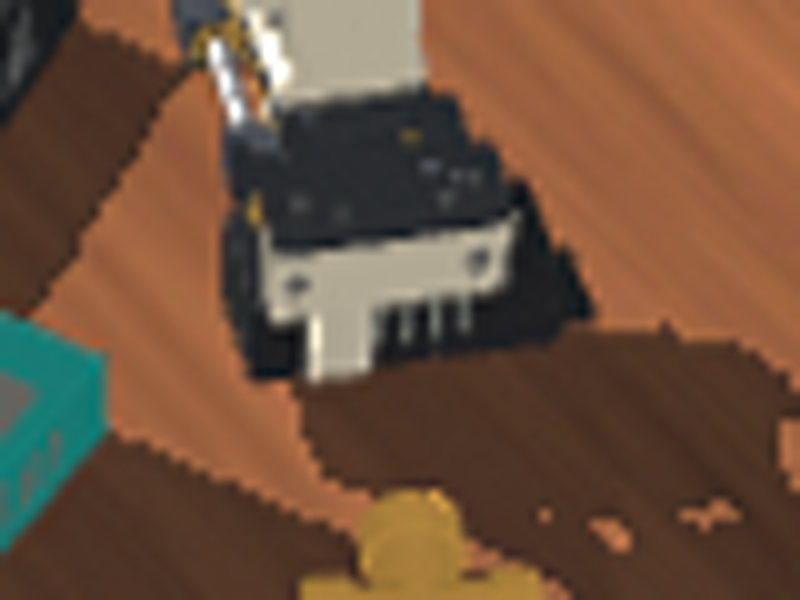

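```bash
cat >> h.py <<'E'
def onside(n,uv,p0,nrm):
    o,d=ray(n,uv); return o+d*((np.array(p0)-o)@nrm)/(d@nrm)
E
python3 - <<'E'
from h import *
st=r.get_state();R=st['orientation'];p=st['eef_pos']; ny=R[:,1]
p0=p-ny*.022
for c in((250,380),(345,380),(560,340),(590,310)):
    q=onside('side',(301+c[0]/10,235+c[1]/10),p0,ny); print(c,(-(q-p)@R[:,0]).round(4),q[2].round(4))
E
```

```text
(250, 380) -0.0226 0.0222
(345, 380) 0.008 0.0158
(560, 340) 0.0779 0.0187
(590, 310) 0.0872 0.0298
```

The near-side ray casts put the rear bottom edge at z 0.022 and the front at 0.019, so the pack is held level about 21 mm up. I'll loosen the grip so the toe droops onto the bench.

move_arm --rows '[[[0,0,0,0],[0,0,0,0],[0,0,0,0]]]' --grip_force 5

```text
clock: 10.65
eef_pos: [0.4299, -0.3067, 0.0285]
orientation: [[-0.939, 0.344, -0.0], [0.344, 0.939, 0.0], [0.0, 0.0, -1.0]]
contact_force: [-0.7, 0.8, -2.4]
grip_width: 0.471
finger_force: 5.0
```

```bash
python3 - <<'E'
from h import *
st=r.get_state();print(st['contact_force'],st['moment'],st['eef_pos'],st['finger_force'])
E
```

```text
[-0.73964898  0.77099012 -2.44026527] [0.08593049 0.05682214 0.0023347 ] [ 0.42994712 -0.30667844  0.02849772] 4.999917447566986
```

move_arm --rows '[[[0,0,0,0],[0,0,0,0],[0,0,0,0]]]' --grip_force 3.5

```text
clock: 10.95
eef_pos: [0.43, -0.3067, 0.0286]
orientation: [[-0.939, 0.344, -0.0], [0.344, 0.939, 0.0], [0.0, 0.0, -1.0]]
contact_force: [-0.7, 0.5, -1.9]
grip_width: 0.471
finger_force: 3.5
```

```bash
python3 - <<'E'
from h import *
st=r.get_state();print(st['contact_force'],st['moment'],st['eef_pos'],st['finger_force'])
shot('side','s6.png')
E
```

```text
[-0.65923499  0.53256156 -1.89078566] [ 0.07520899  0.11935159 -0.04850423] [ 0.42997978 -0.30670935  0.0285764 ] 3.4999145194888115
```

```bash
cat >> h.py <<'E'
def under(im,u0,u1,v0,v1):
    # lower edge of black pack on its near side, (x along pack from TCP, z)
    st=r.get_state();R=st['orientation'];p=st['eef_pos'];ny=R[:,1];p0=p-ny*.022
    out=[]
    for u in range(u0,u1):
        c=im[v0:v1,u].astype(int); m=(c.max(1)<50)&(c.max(1)-c.min(1)<14)
        if m.any():
            v=v0+np.nonzero(m)[0].max()+.5; q=onside('side',(u,v),p0,ny); out.append(((-(q-p)@R[:,0]).round(3),q[2].round(4),u,v))
    return out
E
python3 - <<'E'
from h import *
for n in('s5','s6'):
    im=cv2.imread(f'pics/{n}.png')[:,:,::-1]
    print(n,*[tuple(map(float,x)) for x in under(im,320,364,240,285)][::2])
E
```

```text
s5 (-0.029, 0.0514, 324.0, 266.5) (-0.023, 0.0244, 326.0, 272.5) (-0.016, 0.023, 328.0, 272.5) (-0.01, 0.026, 330.0, 271.5) (-0.004, 0.0757, 332.0, 259.5) (0.002, 0.0745, 334.0, 259.5) (0.008, 0.0774, 336.0, 258.5) (0.015, 0.0761, 338.0, 258.5) (0.022, 0.0193, 340.0, 271.5) (0.029, 0.0223, 342.0, 270.5) (0.035, 0.0253, 344.0, 269.5) (0.042, 0.0239, 346.0, 269.5) (0.048, 0.0226, 348.0, 269.5) (0.055, 0.0212, 350.0, 269.5) (0.061, 0.0199, 352.0, 269.5) (0.068, 0.0229, 354.0, 268.5) (0.074, 0.0215, 356.0, 268.5) (0.081, 0.0289, 358.0, 266.5)
s6 (-0.029, 0.0766, 324.0, 260.5) (-0.023, 0.0287, 326.0, 271.5) (-0.016, 0.0274, 328.0, 271.5) (-0.01, 0.026, 330.0, 271.5) (-0.004, 0.0757, 332.0, 259.5) (0.002, 0.0745, 334.0, 259.5) (0.008, 0.0774, 336.0, 258.5) (0.016, 0.0163, 338.0, 272.5) (0.023, 0.0149, 340.0, 272.5) (0.029, 0.0135, 342.0, 272.5) (0.036, 0.0121, 344.0, 272.5) (0.042, 0.0063, 346.0, 273.5) (0.049, 0.0094, 348.0, 272.5) (0.055, 0.008, 350.0, 272.5) (0.062, 0.0022, 352.0, 273.5) (0.068, 0.0097, 354.0, 271.5) (0.075, 0.0083, 356.0, 271.5)
```

The pack has drooped to about 16° with its toe on the bench. I'll grip hard to hold that angle, then lift.

move_arm --rows '[[[0,0,0,0],[0,0,0,0],[0,0,-0.02,0],[0,0,-0.05,0],[0,0,-0.08,0],[0,0,-0.07,0],[0,0,-0.03,0],[0,0,0,-0.042],[0,0,0,-0.042],[0,0,0,-0.042],[0,0,0,0]]]' --grip_force 40

```text
clock: 12.1
eef_pos: [0.4297, -0.3065, 0.1529]
orientation: [[-0.999, -0.046, -0.001], [-0.046, 0.999, 0.001], [0.001, 0.001, -1.0]]
contact_force: [-0.6, -1.5, -4.3]
grip_width: 0.471
finger_force: 40.0
```

move_arm --rows '[[[-0.016,0.045,0,0],[-0.03,0.085,0,0],[-0.03,0.085,0,0],[-0.03,0.085,0,0],[-0.03,0.085,0,0],[-0.03,0.085,0,0],[-0.03,0.085,0,0],[-0.03,0.085,0,0],[-0.03,0.085,0,0],[-0.03,0.085,0,0],[-0.008,0.032,0,0],[0,0,0,0]]]'

```text
clock: 13.3
eef_pos: [0.558, 0.1226, 0.153]
orientation: [[-0.999, -0.044, -0.001], [-0.044, 0.999, 0.0], [0.001, 0.0, -1.0]]
contact_force: [-0.2, -0.7, -3.1]
grip_width: 0.472
finger_force: 40.0
```

```bash
python3 - <<'E'
from h import *
im=shot('side','s7.png'); st=r.get_state();R=st['orientation'];p=st['eef_pos']
print(p,np.degrees(np.arctan2(R[1,1],R[0,1])),st['grip_width'],st['contact_force'],proj('side',p))
ps=np.radians(2.6);u=np.array([np.cos(ps),np.sin(ps),0]);v=np.array([-u[1],u[0],0]);b=np.array([.5875,.1213,.016])
print('in bay',(p-b)@u,(p-b)@v,p[2]-.016)
U,V=proj('side',p).astype(int)
print(*[tuple(map(float,x)) for x in under(im,U-14,U+26,V-15,V+20)][::2])
E
```

```text
[0.557831   0.12093004 0.15290205] 92.50711815728386 0.46880088880123566 [ 0.11952634 -0.48622594 -4.43474286] [297.04731221 160.65279975]
in bay -0.02965524235392548 0.0009762947839675659 0.13690204517176896
(-0.048, 0.1772, 289.0, 161.5) (-0.04, 0.1701, 291.0, 162.5) (-0.032, 0.1586, 293.0, 164.5) (-0.023, 0.1513, 295.0, 165.5) (-0.014, 0.1525, 297.0, 164.5) (0.014, 0.2231, 303.0, 145.5) (0.021, 0.14, 305.0, 164.5) (0.029, 0.1368, 307.0, 164.5) (0.038, 0.138, 309.0, 163.5) (0.047, 0.1348, 311.0, 163.5) (0.056, 0.1315, 313.0, 163.5) (0.066, 0.1327, 315.0, 162.5)
```

move_arm --rows '[[[0,-0.002,0.03,0],[0,0,0.06,0],[0,0,0.06,0],[0,0,0.04,0],[0,0,0.015,0],[0,0,0.008,0],[0,0,0,0],[0,0,0,0]]]'

```text
clock: 14.15
eef_pos: [0.5594, 0.1191, 0.0485]
orientation: [[-0.999, -0.044, 0.002], [-0.044, 0.999, 0.0], [-0.002, 0.0, -1.0]]
contact_force: [-0.1, -0.2, -3.4]
grip_width: 0.473
finger_force: 40.0
```

```bash
python3 - <<'E'
from h import *
im=shot('side','s8.png');t=shot('top','t8.png'); st=r.get_state();R=st['orientation'];p=st['eef_pos']
print(p,st['contact_force'],st['moment'])
ps=np.radians(2.6);u=np.array([np.cos(ps),np.sin(ps),0]);v=np.array([-u[1],u[0],0]);b=np.array([.5875,.1213,.016])
print('in bay',(p-b)@u,(p-b)@v,p[2]-.016)
f=lambda im,x,y,w,h:cv2.resize(im[y:y+h,x:x+w,::-1],(400,600),interpolation=cv2.INTER_CUBIC)
cv2.imwrite('pics/m8.png',np.hstack([f(t,245,150,60,90),f(im,277,130,60,90)]))
E
```

```text
[0.55944346 0.1193704  0.04856875] [ 0.36237758 -0.12709181 -3.95658372] [ 0.12105175  0.0774155  -0.03621679]
in bay -0.028115192087149087 -0.0006548805550256058 0.03256874549026031
```

View pics/m8.png

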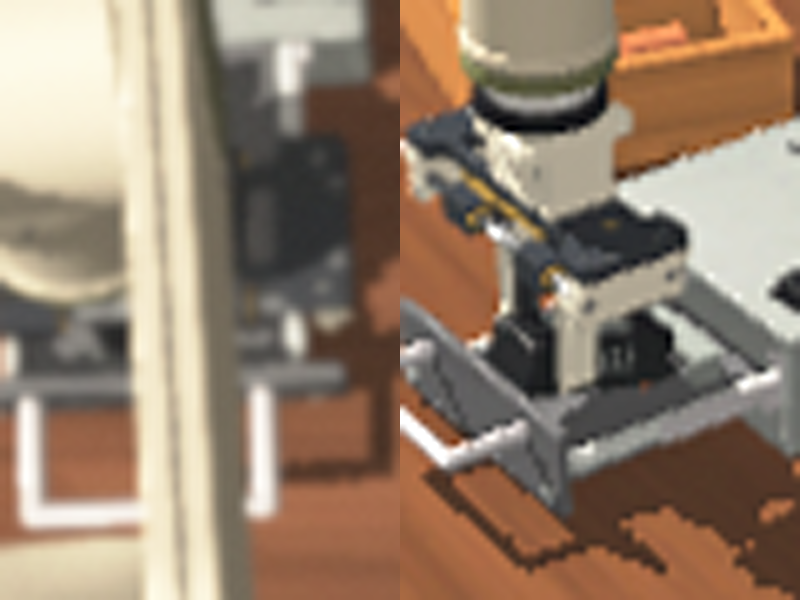

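The side view shows the tilted pack inside the tray at about (310,180), with its toe in front of the ledge. I'll go down 2 mm and slide forward under the ledge.

move_arm --rows '[[[0,0,0.004,0],[-0.006,0,0,0],[-0.006,0,0,0],[-0.006,0,0,0],[-0.004,0,0,0],[0,0,0,0],[0,0,0,0]]]' --grip_force 25

```text
clock: 14.95
eef_pos: [0.5693, 0.1198, 0.045]
orientation: [[-0.999, -0.044, -0.0], [-0.044, 0.999, -0.0], [0.0, -0.0, -1.0]]
contact_force: [0.1, -0.0, -3.5]
grip_width: 0.468
finger_force: 25.0
```

```bash
cat >> h.py <<'E'
def bay():
    st=r.get_state();p=st['eef_pos']
    ps=np.radians(2.6);u=np.array([np.cos(ps),np.sin(ps),0]);v=np.array([-u[1],u[0],0]);b=np.array([.5875,.1213,.016])
    print('bay mm',((p-b)@u*1e3).round(1),((p-b)@v*1e3).round(1),'z',p[2].round(4),'F',st['contact_force'].round(1),'M',st['moment'].round(3),'w',round(st['grip_width'],3),st['finger_force'])
E
python3 -c "from h import *;bay()"
```

```text
bay mm -18.2 -0.7 z 0.045 F [ 0.1 -0.  -3.5] M [ 0.014  0.058 -0.042] w 0.468 24.999163448810577
```

move_arm --rows '[[[-0.004,0,0,0],[0,0,0,0],[0.002,0,0.006,0],[0.002,0,0.006,0],[0,0,0,0],[0,0,0,0]]]' --grip_force 9

```text
clock: 15.55
eef_pos: [0.5691, 0.1198, 0.0389]
orientation: [[-0.999, -0.044, -0.0], [-0.044, 0.999, -0.0], [0.0, -0.0, -1.0]]
contact_force: [1.5, 0.6, -4.4]
grip_width: 0.469
finger_force: 9.0
```

```bash
python3 -c "from h import *;bay()"
```

```text
bay mm -18.4 -0.7 z 0.0389 F [ 1.5  0.6 -4.4] M [ 0.017  0.092 -0.012] w 0.469 8.999791145324707
```

move_arm --rows '[[[0.001,0,0.005,0],[0.001,0,0.005,0],[0,0,0,0]]]'

```text
clock: 15.85
eef_pos: [0.5682, 0.1198, 0.0337]
orientation: [[-0.999, -0.044, -0.0], [-0.044, 0.999, 0.0], [0.0, 0.0, -1.0]]
contact_force: [-0.9, 1.0, -2.3]
grip_width: 0.472
finger_force: 9.0
```

```bash
python3 -c "from h import *;bay()
im=shot('side','s9.png');p=r.get_state()['eef_pos'];U,V=proj('side',p).astype(int)
print(*[tuple(map(float,x)) for x in under(im,U-14,U+26,V-15,V+20)][::2])"
```

```text
bay mm -19.4 -0.7 z 0.0337 F [-0.9  1.  -2.3] M [ 0.066  0.076 -0.007] w 0.472 8.999925255775452
(-0.047, 0.0641, 293.0, 186.5) (-0.038, 0.0561, 295.0, 187.5) (-0.029, 0.0435, 297.0, 189.5) (-0.021, 0.0307, 299.0, 191.5) (-0.012, 0.0271, 301.0, 191.5) (0.017, 0.0939, 307.0, 174.5) (0.025, 0.0217, 309.0, 189.5) (0.034, 0.018, 311.0, 189.5) (0.044, 0.019, 313.0, 188.5) (0.053, 0.0152, 315.0, 188.5) (0.063, 0.0162, 317.0, 187.5) (0.072, 0.0172, 319.0, 186.5)
```

The toe is on the floor under the ledge, and the rear is about 14 mm up. I'll swing it down.

move_arm --rows '[[[0.002,0,0.006,0],[0.002,0,0.006,0],[0.002,0,0.006,0],[0.002,0,0.005,0],[0,0,0,0],[0,0,0,0]]]'

```text
clock: 16.5
eef_pos: [0.5649, 0.1196, 0.023]
orientation: [[-0.999, -0.044, 0.001], [-0.044, 0.999, 0.0], [-0.001, 0.0, -1.0]]
contact_force: [2.3, -0.0, 0.1]
grip_width: 0.471
finger_force: 9.0
```

```bash
python3 -c "from h import *;bay()
im=shot('side','s10.png');p=r.get_state()['eef_pos'];U,V=proj('side',p).astype(int)
print(*[tuple(map(float,x)) for x in under(im,U-14,U+26,V-15,V+20)][::2])"
```

```text
bay mm -22.7 -0.7 z 0.023 F [ 2.3 -0.   0.1] M [-0.02  -0.306  0.022] w 0.471 8.999988287687302
(-0.047, 0.0703, 292.0, 185.5) (-0.039, 0.0579, 294.0, 187.5) (-0.03, 0.0498, 296.0, 188.5) (-0.022, 0.0372, 298.0, 190.5) (-0.013, 0.0243, 300.0, 192.5) (0.011, 0.0839, 305.0, 177.5) (0.02, 0.0804, 307.0, 177.5) (0.028, 0.0123, 309.0, 191.5) (0.038, 0.0133, 311.0, 190.5) (0.047, 0.0143, 313.0, 189.5) (0.056, 0.0153, 315.0, 188.5) (0.066, 0.0115, 317.0, 188.5) (0.076, 0.0219, 319.0, 185.5)
```

move_arm --rows '[[[0,0,0,0],[0,0,0,0],[0,0,0,0]]]' --gripper -0.33

```text
clock: 16.85
eef_pos: [0.5641, 0.1196, 0.0225]
orientation: [[-0.999, -0.044, -0.001], [-0.044, 0.999, -0.0], [0.001, -0.0, -1.0]]
contact_force: [-0.0, -0.3, 0.0]
grip_width: 0.655
finger_force: 0.0
```

move_arm --rows '[[[0,0,-0.03,0],[0,0,-0.05,0],[0,0,-0.05,0],[0,0,-0.05,0],[0,0,-0.05,0],[0,0,-0.05,0],[0,-0.09,0,0],[0,-0.09,0,0],[0,-0.09,0,0],[0,-0.09,0,0]]]'

```text
clock: 17.85
eef_pos: [0.5723, -0.0618, 0.1642]
orientation: [[-0.999, -0.045, 0.001], [-0.045, 0.999, -0.0], [-0.001, -0.0, -1.0]]
contact_force: [0.7, -0.0, 0.2]
grip_width: 0.661
finger_force: 0.0
```

```bash
python3 - <<'E'
from h import *
bay()
im=shot('side','s11.png');t=shot('top','t11.png')
f=lambda im,x,y,w,h:cv2.resize(im[y:y+h,x:x+w,::-1],(400,600),interpolation=cv2.INTER_CUBIC)
cv2.imwrite('pics/m11.png',np.hstack([f(t,235,140,60,90),f(im,277,130,60,90)]))
E
```

```text
bay mm -23.4 -182.2 z 0.1642 F [ 0.7 -0.   0.2] M [ 0.041 -0.025 -0.004] w 0.661 0.0
```

View pics/m11.png

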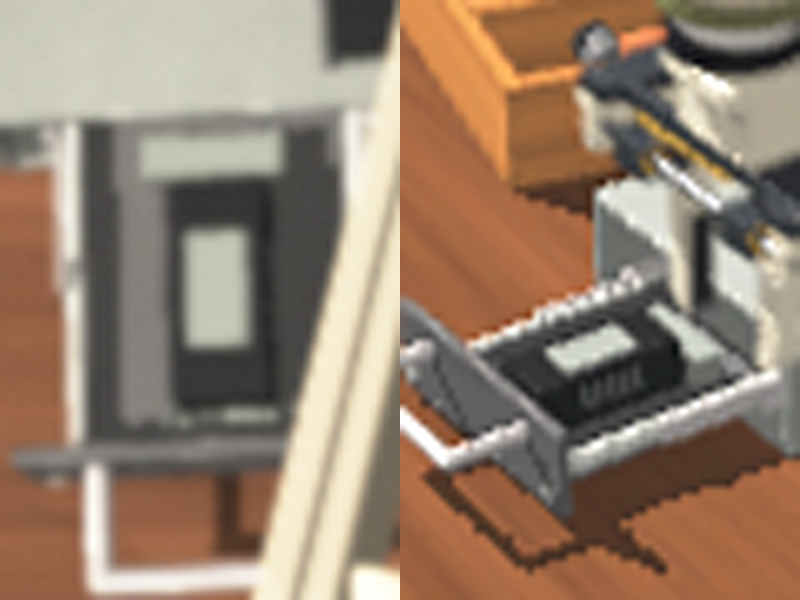

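The pack lies between the ledge and the rib. Its label's centre is at about (267.5,183.3) in the top view and (305.8,182) in the side view.

```bash
python3 - <<'E'
from h import *
t=cv2.imread('pics/t11.png').astype(int); s=cv2.imread('pics/s11.png').astype(int)
def cen(im,x,y,w,h):
    m=(im[y:y+h,x:x+w].min(2)>120); Y,X=np.nonzero(m); return (X.mean()+x,Y.mean()+y),len(X)
a=cen(t,261,172,14,22); b=cen(s,298,177,15,10)
b0=np.array([.5875,.1213,.05])
(o1,d1),(o2,d2)=ray('top',a[0]),ray('side',b[0])
k=np.linalg.lstsq(np.stack([d1,-d2],1),o2-o1,rcond=None)[0]; q1,q2=o1+k[0]*d1,o2+k[1]*d2
print(a,b,onz('top',a[0],.05)-b0,onz('side',b[0],.05)-b0,(q1+q2)/2,np.linalg.norm(q1-q2))
# button target in tool frame
st=r.get_state();R=st['orientation'];p=st['eef_pos'];btn=np.array([.693,.0500,.12])
print(onz('top',(290.2,144),.096),R.T@(btn-p)/.5)
E
```

```text
((np.float64(267.012987012987), np.float64(182.94155844155844)), 154) ((np.float64(304.5409836065574), np.float64(181.34426229508196)), 61) [-1.54297421e-06 -1.64438449e-03  4.16333634e-17] [ 4.43549663e-05 -1.01401674e-03  4.16333634e-17] [0.58729518 0.11963631 0.05048208] 0.00022567667469759923
[0.6913981  0.05008336 0.096     ] [-0.24999659  0.22154302  0.08796393]
```

move_arm --rows '[[[-0.062,0.055,0,0],[-0.062,0.055,0,0],[-0.062,0.055,0,0],[-0.062,0.055,0,0],[0,0,0.03,0],[0,0,0.03,0],[0,0,0.03,0],[0,0,0.03,0],[0,0,0,0],[0,0,0,0]]]' --gripper 1

```text
clock: 18.95
eef_pos: [0.6906, 0.0545, 0.1022]
orientation: [[-0.999, -0.043, -0.001], [-0.043, 0.999, -0.0], [0.001, 0.0, -1.0]]
contact_force: [0.3, 0.1, 0.0]
grip_width: 0.006
finger_force: 0.0
```

move_arm --rows '[[[0,0,0.008,0],[0,0,0.008,0],[0,0,0.008,0],[0,0,0.006,0],[0,0,0,0]]]'

```text
clock: 19.45
eef_pos: [0.6919, 0.0549, 0.0879]
orientation: [[-0.999, -0.044, 0.001], [-0.044, 0.999, -0.0], [-0.001, -0.0, -1.0]]
contact_force: [1.5, -1.2, 3.5]
grip_width: 0.005
finger_force: 2.1
```

```bash
python3 -c "from h import *;bay();print(r.get_state()['eef_pos'])"
```

```text
bay mm 101.3 -71.1 z 0.0879 F [ 1.5 -1.2  3.5] M [-0.277 -0.316  0.07 ] w 0.005 2.0619774609804153
[0.69189952 0.05488132 0.08787201]
```

move_arm --rows '[[[0,0,0.005,0],[0,0,0,0],[0,0,0,0],[0,0,0,0]]]'

```text
clock: 19.85
eef_pos: [0.692, 0.0549, 0.0862]
orientation: [[-0.999, -0.044, 0.002], [-0.044, 0.999, -0.0], [-0.002, -0.0, -1.0]]
contact_force: [0.7, -2.1, 6.7]
grip_width: 0.005
finger_force: 3.6
```

```bash
python3 - <<'E'
from h import *
bay()
t=shot('top','t12.png').astype(int); s=shot('side','s12.png').astype(int)
o=cv2.imread('pics/t11.png')[:,:,::-1].astype(int); os=cv2.imread('pics/s11.png')[:,:,::-1].astype(int)
# white handle bar: left end region in top view
for n,im in(('old',o),('new',t)):
    m=im[175:235,240:262].min(2)>170; Y,X=np.nonzero(m); print(n,len(X),(Y.max()+175) if len(Y) else None)
for n,im in(('old',os),('new',s)):
    m=im[140:210,255:310].min(2)>170; Y,X=np.nonzero(m); print(n,len(X),X.min()+255,Y.max()+140)
E
```

```text
bay mm 101.4 -71.1 z 0.0862 F [ 0.7 -2.1  6.7] M [-0.386  0.003 -0.017] w 0.005 3.625011088370229
old 140 228
new 1215 234
old 182 269 199
new 108 280 194
```

move_arm --rows '[[[0,0,-0.03,0],[0,0,-0.06,0],[0,0,-0.06,0],[0,0,-0.05,0],[0.083,0.024,0,0],[0.083,0.024,0,0],[0.083,0.024,0,0],[0.083,0.024,0,0],[0.083,0.024,0,0],[0.083,0.022,0,0],[0,0,0,0]]]'

```text
clock: 21.05
eef_pos: [0.4341, 0.1162, 0.184]
orientation: [[-0.999, -0.046, -0.004], [-0.046, 0.999, 0.0], [0.004, 0.001, -1.0]]
contact_force: [0.0, 0.3, -0.2]
grip_width: 0.006
finger_force: 0.0
```

```bash
python3 - <<'E'
from h import *
bay();print(r.get_state()['eef_pos'])
s=shot('side','s13.png').astype(int)
for n in('s11','s13'):
    im=cv2.imread(f'pics/{n}.png').astype(int)
    m=(im[140:215,255:330].min(2)>170); Y,X=np.nonzero(m); i=X.argmin(); print(n,X[i]+255,Y[i]+140,onz('side',(X[i]+255,Y[i]+140),.05))
u=np.array([.999,.0454]);b=np.array([.459,.1157]);v=np.array([-.0454,.999])
for t in(.14,.075): 
    c=b+(.14-t)*u; print(t,proj('side',[*(c+.05*v),.05]),proj('side',[*(c-.05*v),.05]))
E
```

```text
bay mm -153.5 1.8 z 0.184 F [ 0.   0.3 -0.2] M [-0.008 -0.025  0.028] w 0.006 0.0
[0.43410777 0.11618017 0.1840349 ]
s11 269 186 [0.45700496 0.16590449 0.05      ]
s13 264 146 [0.58066386 0.44882009 0.05      ]
0.14 [268.9669402  186.05383099] [282.70054777 198.64950077]
0.075 [283.51724513 180.58181829] [297.55986434 192.77601018]
```

move_arm --rows '[[[0,0,0.07,0],[0,0,0.07,0],[0,0,0.07,0],[0,0,0.07,0],[0,0,0,0],[-0.02,0,0,0],[-0.03,0,0,0],[-0.03,0,0,0],[-0.02,0,0,0],[-0.01,0,0,0],[0,0,0,0]]]'

```text
clock: 22.2
eef_pos: [0.4958, 0.1176, 0.0463]
orientation: [[-0.999, -0.044, 0.002], [-0.044, 0.999, 0.0], [-0.002, 0.0, -1.0]]
contact_force: [-0.8, -0.2, -0.1]
grip_width: 0.003
finger_force: 0.0
```

```bash
python3 -c "from h import *;bay();print(r.get_state()['eef_pos'])"
```

```text
bay mm -91.8 0.4 z 0.0463 F [-0.8 -0.2 -0.1] M [0.02  0.008 0.001] w 0.003 0.0
[0.49581354 0.11757392 0.04629218]
```

move_arm --rows '[[[-0.01,0,0,0],[-0.01,0,0,0],[-0.01,0,0,0],[-0.01,0,0,0],[-0.01,0,0,0],[-0.01,0,0,0],[-0.01,0,0,0],[-0.01,0,0,0],[-0.01,0,0,0],[-0.01,0,0,0],[-0.01,0,0,0],[-0.01,0,0,0]]]'

```text
clock: 23.4
eef_pos: [0.5545, 0.1203, 0.045]
orientation: [[-0.999, -0.044, -0.0], [-0.044, 0.999, 0.0], [0.0, 0.0, -1.0]]
contact_force: [-3.4, 2.1, 0.5]
grip_width: 0.009
finger_force: 1.5
```

move_arm --rows '[[[-0.01,0,0,0],[-0.01,0,0,0],[-0.008,0,0,0],[-0.006,0,0,0],[-0.006,0,0,0],[-0.006,0,0,0],[0,0,0,0]]]'

```text
clock: 24.1
eef_pos: [0.5778, 0.121, 0.0452]
orientation: [[-0.999, -0.044, 0.001], [-0.044, 0.999, -0.0], [-0.001, -0.0, -1.0]]
contact_force: [-1.5, 0.5, 0.0]
grip_width: 0.002
finger_force: 0.5
```

move_arm --rows '[[[-0.004,0,0,0],[-0.004,0,0,0],[0,0,0,0]]]'

```text
clock: 24.4
eef_pos: [0.5816, 0.1211, 0.0452]
orientation: [[-0.999, -0.044, 0.0], [-0.044, 0.999, -0.0], [-0.0, -0.0, -1.0]]
contact_force: [-1.7, 1.5, 0.1]
grip_width: 0.005
finger_force: 0.9
```

move_arm --rows '[[[-0.004,0,0,0],[-0.004,0,0,0],[-0.004,0,0,0],[0,0,0,0]]]'

```text
clock: 24.8
eef_pos: [0.5874, 0.1215, 0.0451]
orientation: [[-0.999, -0.044, -0.0], [-0.044, 0.999, -0.0], [0.0, -0.0, -1.0]]
contact_force: [-4.3, -1.3, 1.2]
grip_width: 0.006
finger_force: 1.9
```

move_arm --rows '[[[-0.004,0,0,0],[-0.004,0,0,0],[0,0,0,0]]]'

```text
clock: 25.1
eef_pos: [0.5877, 0.1215, 0.045]
orientation: [[-0.999, -0.044, -0.008], [-0.044, 0.999, -0.001], [0.008, -0.001, -1.0]]
contact_force: [-22.3, -2.3, 16.7]
grip_width: 0.005
finger_force: 11.5
```

move_arm --rows '[[[-0.004,0,0,0],[-0.002,0,0,0],[0,0,0,0]]]'

```text
clock: 25.4
eef_pos: [0.5879, 0.1215, 0.0449]
orientation: [[-0.999, -0.045, -0.014], [-0.045, 0.999, -0.002], [0.014, -0.001, -1.0]]
contact_force: [-37.2, -4.2, 28.5]
grip_width: 0.007
finger_force: 18.8
```

move_arm --rows '[[[0.008,0,0,0],[0.02,0,0,0],[0.04,0,0,0],[0.05,0,0,0],[0,0,-0.08,0],[0,0,-0.08,0],[0,0,-0.08,0],[0.03,-0.09,0,0],[0.03,-0.09,0,0],[0.03,-0.09,0,0],[0.03,-0.09,0,0],[0,0,0,0]]]'

```text
clock: 26.6
eef_pos: [0.4829, -0.0682, 0.1658]
orientation: [[-0.999, -0.039, 0.002], [-0.039, 0.999, -0.003], [-0.002, -0.003, -1.0]]
contact_force: [1.5, 0.7, -0.5]
grip_width: 0.002
finger_force: 0.0
```

move_arm --rows '[[[0,-0.09,0,0],[0,-0.09,0,0],[0,0,0,0],[0,0,0,0],[0,0,0,0]]]'

```text
clock: 27.1
eef_pos: [0.4877, -0.152, 0.1652]
orientation: [[-0.999, -0.045, 0.001], [-0.045, 0.999, 0.0], [-0.001, 0.0, -1.0]]
contact_force: [-0.3, -0.4, 0.0]
grip_width: 0.005
finger_force: 0.0
```

```bash
python3 - <<'E'
from h import *
bay();t=shot('top','t14.png').astype(int)
for n in('t0','t14'):
    im=cv2.imread('pics/'+('top0' if n=='t0' else n)+'.png').astype(int)
    m=im[172:195,245:290].min(2)>170; Y,X=np.nonzero(m); k=Y>Y.max()-4
    print(n,len(X),X.min()+245,X.max()+245,Y.max()+172, onz('top',(X[k].mean()+245,Y[k].mean()+172),.05))
    b=im[136:152,282:300].max(2)<60; Y,X=np.nonzero(b); print('btn',len(X),X.mean()+282,Y.mean()+136)
    d=np.abs(im-cv2.imread('pics/top0.png').astype(int)).max(2)
    for nm,(x,y) in dict(jar=(255,108),tin=(385,133),tee=(452,248),wrench=(183,253)).items(): print(nm,(d[y-12:y+12,x-12:x+12]>40).sum(),end=' ')
E
```

```text
bay mm -112.1 -268.5 z 0.1652 F [-0.3 -0.4  0. ] M [-0.074  0.048 -0.023] w 0.005 0.0
t0 186 247 284 184 [0.59031929 0.13078374 0.05      ]
btn 45 289.44444444444446 142.7111111111111
jar 0 tin 0 tee 0 wrench 0 t14 141 247 283 180 [0.60061444 0.12668844 0.05      ]
btn 69 289.3478260869565 142.97101449275362
jar 0 tin 1 tee 83 wrench 69
```

```bash
python3 -c "from rig import r;print(r.close_job())"
```

```text
the job is handed in; nothing more can be done
None
```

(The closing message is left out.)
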